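Line up the pass-card packs under the counter riser

TASK

Line up the three packs of pass cards under the riser: one pack centred on each blue bay strip, square to the riser and pushed fully home against the rear stop, so that they form one even, straight row. The packs are loose unbanded cards, so slide them along the counter and never lift them. Leave the stamp and the things on the riser where they are.

Things in the scene. Friction and masses are not known exactly. Their poses are not given: they have to be found in the camera images.
- riser: desk riser fixed to the counter: wooden board (280 mm long, underside 120 mm, top 135 mm up) on steel side cheeks (inner faces at y = +-128 mm), standing on the robot's right, open to the left; its rear panel is the stop. Origin: on the counter, midway along the stop's front face; +x to the rear (world -y within 0.1 rad), +y away from the robot, z up
- riser_edge (a point): middle of the lower front edge of the riser's board: riser frame x = -96 mm, z = 120 mm. A pack pushed home ends 10 mm inside this edge: there a gripper pointing straight down hits the board; one leaned 35 to 45 degrees, fingers pointing down and toward the stop, reaches in
- bay_far (a point): centre, at counter height, of the footprint of a pack pushed home in the far bay (riser frame: x = -43 mm, y = 80 mm); axes as the riser's. The bay is marked by a flat blue strip 66 mm wide on the counter, from the stop to 24 mm in front of the board, and a blank label holder on the board's front edge
- bay_middle (a point): centre, at counter height, of the footprint of a pack pushed home in the middle bay (riser frame: x = -43 mm, y = 0 mm); axes as the riser's. The bay is marked by a flat blue strip 66 mm wide on the counter, from the stop to 24 mm in front of the board, and a blank label holder on the board's front edge
- bay_near (a point): centre, at counter height, of the footprint of a pack pushed home in the near bay (riser frame: x = -43 mm, y = -80 mm); axes as the riser's. The bay is marked by a flat blue strip 66 mm wide on the counter, from the stop to 24 mm in front of the board, and a blank label holder on the board's front edge
- pack_a: loose stack of turquoise pass cards lying flat, solid 86 (its x) by 62 (its y) by 36 mm high (single cards stick out a few mm more); origin on the underside, near its centre, z up. Starts in front of the riser, +x end toward it within 0.4 rad, one before each bay (the middle one farther off), up to 35 mm to the side of it; 0.09 to 0.21 kg; slides when pushed
- pack_a_mid (a point): centre of the underside of pack_a; axes as the pack's
- pack_b: loose stack of turquoise pass cards lying flat, solid 86 (its x) by 61 (its y) by 32 mm high (single cards stick out a few mm more); origin on the underside, near its centre, z up. Starts in front of the riser, +x end toward it within 0.4 rad, one before each bay (the middle one farther off), up to 35 mm to the side of it; 0.09 to 0.21 kg; slides when pushed
- pack_b_mid (a point): centre of the underside of pack_b; axes as the pack's
- pack_c: loose stack of turquoise pass cards lying flat, solid 86 (its x) by 62 (its y) by 36 mm high (single cards stick out a few mm more); origin on the underside, near its centre, z up. Starts in front of the riser, +x end toward it within 0.4 rad, one before each bay (the middle one farther off), up to 35 mm to the side of it; 0.09 to 0.21 kg; slides when pushed
- pack_c_mid (a point): centre of the underside of pack_c; axes as the pack's
- stamp: date stamp with a turned handle, 30x46x70 mm, standing at the counter's far left corner; origin under its centre. Bystander. Behind the counter a notice board stands out from the wall: its face is at world x = 0.70, from y = -0.13 leftward and 0.14 m up; keep the wrist clear of it
- tape: roll of brown tape 93 mm across, 48 mm high, lying on the riser's top; origin under its centre. Bystander
- calculator: desk calculator 150x98x17 mm lying on the riser's top; origin under its centre. Bystander

How it is judged:
At the end, for the whole second after the job is handed in: In each of the three bays lies a pack: its centre within 9 mm of the bay's centre line and within 7 mm of fully home against the stop, its long axis within 0.1 rad (6 degrees) of the riser's x; all packs flat on the counter and at rest. It does not matter which pack is in which bay (((x of pack_a_mid in the frame of riser between -0.05 and -0.036 m and y of pack_a_mid in the frame of riser between 0.071 and 0.089 m and angle between the x axis of pack_a and the x axis of riser, either way round below 0.1 rad) or (x of pack_b_mid in the frame of riser between -0.05 and -0.036 m and y of pack_b_mid in the frame of riser between 0.071 and 0.089 m and angle between the x axis of pack_b and the x axis of riser, either way round below 0.1 rad) or (x of pack_c_mid in the frame of riser between -0.05 and -0.036 m and y of pack_c_mid in the frame of riser between 0.071 and 0.089 m and angle between the x axis of pack_c and the x axis of riser, either way round below 0.1 rad)) and ((x of pack_a_mid in the frame of riser between -0.05 and -0.036 m and y of pack_a_mid in the frame of riser between -0.009 and 0.009 m and angle between the x axis of pack_a and the x axis of riser, either way round below 0.1 rad) or (x of pack_b_mid in the frame of riser between -0.05 and -0.036 m and y of pack_b_mid in the frame of riser between -0.009 and 0.009 m and angle between the x axis of pack_b and the x axis of riser, either way round below 0.1 rad) or (x of pack_c_mid in the frame of riser between -0.05 and -0.036 m and y of pack_c_mid in the frame of riser between -0.009 and 0.009 m and angle between the x axis of pack_c and the x axis of riser, either way round below 0.1 rad)) and ((x of pack_a_mid in the frame of riser between -0.05 and -0.036 m and y of pack_a_mid in the frame of riser between -0.089 and -0.071 m and angle between the x axis of pack_a and the x axis of riser, either way round below 0.1 rad) or (x of pack_b_mid in the frame of riser between -0.05 and -0.036 m and y of pack_b_mid in the frame of riser between -0.089 and -0.071 m and angle between the x axis of pack_b and the x axis of riser, either way round below 0.1 rad) or (x of pack_c_mid in the frame of riser between -0.05 and -0.036 m and y of pack_c_mid in the frame of riser between -0.089 and -0.071 m and angle between the x axis of pack_c and the x axis of riser, either way round below 0.1 rad)) and linear speed of each of pack_a, pack_b, pack_c below 0.02 m/s and height (world z) of each of pack_a_mid, pack_b_mid, pack_c_mid below 0.006 m and angle between each of pack_a, pack_b, pack_c's own z axis and vertical below 0.06 rad); the robot touches nothing.
It fails at once if a pack is lifted more than 12 mm off the counter (height (world z) of any of pack_a_mid, pack_b_mid, pack_c_mid above 0.012 m).
It fails at once if a bystander (stamp, tape or calculator) is moved more than 25 mm (distance of any of stamp, tape, calculator from where it was at the start of the episode above 0.025 m).
It also fails if it takes over 72 s, if anything falls off the work surface, if the arm or the gripper's body presses on something with over 40 N, if the wrist force passes 120 N, or if a joint passes its speed limit or range.

ROBOT

A 7-joint arm with a two-finger parallel gripper is mounted at the origin on a cart in front of the work surface, level with it; the furniture and walls round the work are solid. World frame = base frame: x ahead of the robot, y to its left, z up, the work surface at z = 0. Lengths are in m, angles in rad, forces in N, time in s.
With the tool pointing down it reaches from about 0.425 to 0.875 m from the base axis. Payload 8.4 kg.
Tool frame: the origin (TCP) lies on the centre line of the jaws, within the pads' length; the fingertips stand env.nose_length ahead of it and the grasp point (between the pads) lies 3 mm ahead of it (env.nose_length is the distance from the TCP to the fingertips, in m); z points along the fingers, y is the line along which they close (so a half turn about z gives the same grasp; the last joint's range is limited). The gripper opens to 85 mm and grips with 20 to 120 N. Pads are 22 mm wide; open, the fingers measure 114 mm over their backs; the gripper's body (76 mm by 85 mm) begins 54 mm behind the grasp point. The pads swing forward as they close: fully open they stand 13 mm farther back than shut.
Start: joints at [-1.276, 0.333, 0.04, 1.465, -0.013, 1.343, -0.059], TCP at [0.249, 0.6, 0.253] pointing down, gripper open.
Joint ranges: [-2.58, 2.58], [-0.38, 2.09], [-1.3, 1.39], [0.25, 2.4], [-1.5, 4.64], [0.08, 2.09], [-2.65, 2.65]. Speed limits (rad/s): [2.22, 2.22, 2.79, 2.79, 3.14, 3.14, 3.14].

INTERFACE

Orientations are given as a rotation vector (axis times angle).
In Python, from workcell import env gives the robot as it stands.
- The arm moves only by the tool send_rows, never from a script. Its argument "deltas" is a list of rows, each an object with "xyz": the shift along the tool's x, y, z in mm, a list of three; "twist": the turn about the tool's z in rad. A call has 1 to 8 rows; each row is the pose to reach, as a shift and turn from the pose commanded when the call began, along the tool's axes at that moment; what a row does not reach only later rows make up. A row lasts 1/8 s, in which the tool goes at most 62.5 mm and 10.7 degrees, less where a joint would pass 70% of its speed; a pose out of reach is approached as far as the arm can. A call with a gripper value outside its range is refused whole. "hand" is the opening in per cent of the stroke, from 0 (shut) to 100 (fully open), set as the call begins (left out, the last holds). The fingers move at their own pace and stop on an object; the grip force is fixed at half the most. Time passes only in rows, so rows that repeat a pose let the fingers close. It gives the time, the measured TCP pose, the force, the opening and the grip force at its end, in the units of the state.
- env.get_state(): the state, without advancing time (a new reading comes with each control period).
- env.camera(name): name is "scene" or "top"; returns (picture, depth): 480x640x3 uint8, blue, green, red; 480x640 float32, m along the optical axis (not along the pixel's ray), 0 where there is no reading.
- env.camera_model(name): a dict with "mtx" (3x3 intrinsics, pixels), "rvec" (rotation vector, rad) and "tvec" (3), from world to camera coordinates, as OpenCV has them. Camera axes: x right, y down, z forward; pixel columns grow to the right and rows downward; lengths in m; the calibration is good to about 2 mm. A picture is of the moment at which its call begins. camera_model takes no time and is no camera call.
- env.sign_off(): hands the job in; it is judged then, once.
The state is a dict: "t": time; "joints": joint angles; "joint_velocities": joint speeds; "effort": joint torques, N m; "tcp_pos": TCP position; "ee_rot": TCP orientation; "ft_force": force on the tool from outside, world axes, zero at the start; "torque": the same for the moment, N m; "grip_width": finger opening in m; "finger_force": force on a finger pad.
Only numpy, scipy, OpenCV 4.12 (cv2) and the standard library are available. Lean on these libraries where they do the work, as an engineer would, in place of code of your own. Each camera call takes 0.05 s, during which the arm holds its last target. There are 200 camera calls.

## Working session

There is one attempt and no reset: what is moved stays moved. The work goes in short steps, Python scripts to look and compute and a tool call to move; the robot and the scene stay as the last step left them, time stands still between calls to the robot, and variables do not carry over. Pictures are saved under pics/ and viewed, at most 10 in all, crops included, and the job is handed in when it is done.

Besides the shell and the picture viewer there is one more tool, called after "Call:" as name([rows], argument=value, ...), one row to a line, values as JSON. send_rows: Moves the arm, as the interface text tells. Its arguments: {"type":"object","properties":{"deltas":{"type":"array","items":{"type":"object","properties":{"xyz":{"type":"array","items":{"type":"number"}},"twist":{"type":"number"}}}},"hand":{"type":"number"}},"required":["deltas"]}

```bash
ls; mkdir -p pics
python3 - <<'E'
from workcell import env
import cv2,numpy as np
s=env.get_state();print(s, env.nose_length)
for n in("scene","top"):
    p,d=env.camera(n);m=env.camera_model(n);cv2.imwrite(f"pics/{n}0.png",p);np.savez(f"{n}0.npz",p=p,d=d,**m)
    R=cv2.Rodrigues(np.array(m["rvec"],float))[0];print(n,m["mtx"],-R.T@np.array(m["tvec"]).ravel(),R)
E
```

```text
pics
{'t': 0.0, 'joints': array([-1.27615943,  0.33390025,  0.03988306,  1.4662899 , -0.01340644,
        1.34326361, -0.05848966]), 'joint_velocities': array([-1.08308567e-05, -8.44988913e-04, -1.92749989e-03,  2.82007732e-04,
       -8.44955730e-04,  1.15822275e-03,  1.01053388e-04]), 'effort': array([-3.37227702e-04, -6.58573365e+01,  1.36546992e+00, -4.05545712e+01,
        1.66961993e-02,  1.27251365e-02,  8.17046526e-06]), 'tcp_pos': array([0.24929489, 0.59984192, 0.25241911]), 'ee_rot': array([-6.14632883e-01, -3.08066794e+00,  2.48376243e-03]), 'ft_force': array([ 1.1615503 , -0.82872121, -0.387725  ]), 'torque': array([ 0.02536935, -0.0078264 ,  0.00920145]), 'finger_force': 0.0, 'grip_width': 0.08509896200129845} 0.022
scene [[519.00154532   0.         319.10558292]
 [  0.         519.00154532 250.96360417]
 [  0.           0.           1.        ]] [0.4302296  0.76491998 0.51005534] [[-0.99536796 -0.09522856 -0.01319637]
 [-0.0285296   0.42366533 -0.9053694 ]
 [ 0.09180787 -0.9007992  -0.42441973]]
top [[559.42597071   0.         331.53937283]
 [  0.         559.42597071 236.8017364 ]
 [  0.           0.           1.        ]] [-0.14449495 -0.33412972  0.96863005] [[ 0.24837491 -0.9686472  -0.00570192]
 [-0.74121851 -0.18626275 -0.64490411]
 [ 0.6236225   0.16440437 -0.76424222]]
```

View pics/scene0.png

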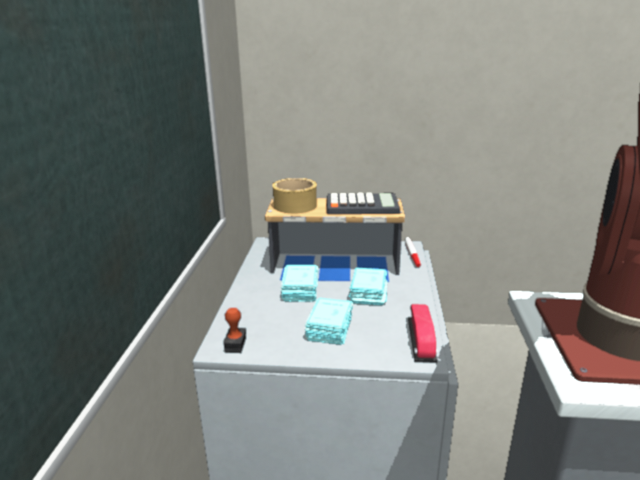

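View pics/top0.png

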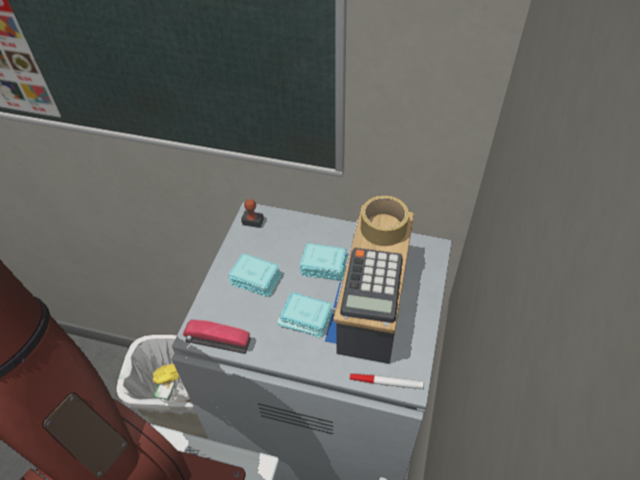

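The scene view shows packs at about (300,282), (329,320) and (369,286), with the blue strips under the riser at row 267. The top view shows the packs at (323,262), (306,315) and (255,274). A pink stapler and a pen are also on the counter. Next I'll measure them.

```bash
cat > h.py <<'E'
import cv2,numpy as np
from workcell import env
def world(n,d):
    m=env.camera_model(n);R=cv2.Rodrigues(np.array(m["rvec"],float))[0];t=np.array(m["tvec"],float).ravel();K=np.array(m["mtx"])
    v,u=np.mgrid[:480,:640];c=np.stack([(u-K[0,2])/K[0,0]*d,(v-K[1,2])/K[1,1]*d,d],-1)
    W=(c-t)@R; W[d<=0]=np.nan; return W
def masks(p):
    h=cv2.cvtColor(p,cv2.COLOR_BGR2HSV)
    return dict(turq=cv2.inRange(h,(80,40,90),(98,255,255)),blue=cv2.inRange(h,(105,140,40),(125,255,255)))
def look(names=("scene","top"),tag=None):
    """tops of packs: rect fit of points close to the pack's top"""
    for n in names:
        p,d=env.camera(n);W=world(n,d);M=masks(p)
        if tag: cv2.imwrite(f"pics/{tag}_{n}.png",p)
        k,lab,st,ce=cv2.connectedComponentsWithStats(M["turq"])
        for i in range(1,k):
            if st[i,4]<150: continue
            q=W[lab==i];q=q[np.isfinite(q[:,0])];z=q[:,2];zt=np.percentile(z,90);top=q[(z>zt-.006)&(z<zt+.006)]
            r=cv2.minAreaRect((top[:,:2]*1000).astype(np.float32));print(n,ce[i].round(),'ztop',round(zt*1000,1),'rect',np.round(r[0],1),np.round(r[1],1),round(r[2],1),len(top))
        yield n,p,W,M
E
python3 - <<'E'
from h import *
for n,p,W,M in look():
    k,lab,st,ce=cv2.connectedComponentsWithStats(M["blue"])
    for i in range(1,k):
        if st[i,4]<40: continue
        q=W[lab==i];q=q[np.isfinite(q[:,0])]
        r=cv2.minAreaRect((q[:,:2]*1000).astype(np.float32));print(n,'blue',ce[i].round(),(q.mean(0)*1000).round(),np.round(cv2.boxPoints(r)).tolist())
    # board
    Q=W.reshape(-1,3);c=p.reshape(-1,3)
    hsv=cv2.cvtColor(p,cv2.COLOR_BGR2HSV).reshape(-1,3)
    b=(hsv[:,0]>8)&(hsv[:,0]<25)&(hsv[:,1]>80)&(abs(Q[:,2]-.135)<.006)
    r=cv2.minAreaRect((Q[b][:,:2]*1000).astype(np.float32));print(n,'board',b.sum(),r,np.round(cv2.boxPoints(r)).tolist())
    b=(Q[:,2]>.195-.025)&(Q[:,2]<.195)&(Q[:,0]>.3)&(Q[:,0]<.68)&(Q[:,1]<-.2)&(Q[:,1]>-.8)
    print('tape',b.sum(),np.nanmin(Q[b],0),np.nanmax(Q[b],0))
    b=(abs(Q[:,2])<.005)&(Q[:,0]>.2)&(Q[:,0]<.9);print('counter',np.nanpercentile(Q[b],[1,99],axis=0).round(3))
E
```

```text
scene [331. 304.] ztop 37.3 rect [490.5 -61.3] [203.8 226.1] 1.6 1010
scene blue [299. 260.] [ 581. -265.    2.] [[548.0, -239.0], [551.0, -288.0], [612.0, -285.0], [610.0, -236.0]]
scene blue [335. 268.] [ 498. -228.    2.] [[465.0, -175.0], [470.0, -287.0], [532.0, -284.0], [527.0, -172.0]]
scene blue [372. 262.] [ 419. -264.    3.] [[388.0, -231.0], [390.0, -292.0], [450.0, -291.0], [448.0, -229.0]]
scene board 902 ((499.39935302734375, -247.1741180419922), (278.8681335449219, 108.13928985595703), 2.471923589706421) [[358.0, -199.0], [362.0, -307.0], [641.0, -295.0], [636.0, -187.0]]
tape 2341 [ 0.30000595 -0.42868031  0.17002186] [ 0.67975833 -0.20012351  0.1949682 ]
counter [[ 0.301 -0.419 -0.004]
 [ 0.72   0.269  0.004]]
top [323. 262.] ztop 38.1 rect [ 559.2 -129.1] [67.9 89. ] 4.4 1000
top [255. 275.] ztop 38.2 rect [490.3   1.8] [90.1 68.2] 82.8 1059
top [306. 314.] ztop 33.8 rect [ 426.2 -129.3] [89.8 66.2] 84.8 1210
top blue [331. 332.] [ 407. -187.    1.] [[381.0, -182.0], [385.0, -200.0], [446.0, -184.0], [442.0, -167.0]]
top board 1828 ((498.27447509765625, -251.810791015625), (282.2082824707031, 107.10839080810547), 2.348956823348999) [[355.0, -204.0], [359.0, -311.0], [641.0, -300.0], [637.0, -193.0]]
tape 1066 [ 0.30134458 -0.42043552  0.17003534] [ 0.6797303  -0.20276529  0.19496029]
counter [[ 0.301 -0.389 -0.004]
 [ 0.722  0.514  0.004]]
```

Riser frame from the board and strips: origin about (501, -292.5) mm, yaw about 2.4°. In that frame the packs are at:

| Pack position | x (mm) | y (mm) | Yaw (°) |
|---|---|---|---|
| Far | -161 | 65 | +2 |
| Near | -166 | -68 | -7.6 |
| Middle | -294 | 2 | -9.6 |

The rows can't lean the tool. So I'll grip each pack across its sides to square it. Then I'll push it home with the back of the open leading finger, which stands 57 mm from the tool centre, about 15 mm ahead of the gripper body.

```bash
cat > g.py <<'E'
import sys,numpy as np
from workcell import env
from scipy.spatial.transform import Rotation as Ro
O=np.array([501.,-292.5]);X=np.array([.0419,-.9991]);Y=np.array([.9991,.0419])
def st():
    s=env.get_state();R=Ro.from_rotvec(s["ee_rot"]).as_matrix();p=s["tcp_pos"]*1000;d=p[:2]-O
    return s,R,p,d@X,d@Y,np.degrees(np.arctan2(R[1,1],R[0,1]))
def goto(x,y,z,psi=None):
    """target: riser x,y mm, height mm, tool y's world heading deg (mod 180)"""
    s,R,p,a,b,h=st();w=np.r_[O+x*X+y*Y,z]
    tw=0 if psi is None else -((psi-h+90)%180-90)
    print('t%.2f at riser x%.1f y%.1f z%.1f h%.1f'%(s["t"],a,b,p[2],h),'F',s["ft_force"].round(1),'w%.1f'%(s["grip_width"]*1e3),'q',s["joints"].round(2))
    print('tool delta',(R.T@(w-p)).round(1),'twist %.3f'%np.radians(tw),'world',w.round(),'axes riser-x',(R.T@np.r_[X,0]).round(3),'riser-y',(R.T@np.r_[Y,0]).round(3))
if __name__=="__main__": goto(*map(float,sys.argv[1:]))
E
python3 g.py -163 65 150 4.4
```

```text
t0.20 at riser x-902.2 y-214.0 z252.8 h67.4 F [ 0.9 -0.8  0.2] w85.4 q [-1.28  0.33  0.04  1.47 -0.01  1.34 -0.06]
tool delta [-565.  -552.3  103.4] twist 1.100 world [ 559. -127.  150.] axes riser-x [-0.422 -0.907  0.001] riser-y [-0.907  0.422 -0.   ]
```

Call:
send_rows([
  {"xyz": [-40,-40,0],"twist": 0.08},
  {"xyz": [-80,-80,0],"twist": 0.16},
  {"xyz": [-120,-120,0],"twist": 0.25},
  {"xyz": [-165,-160,0],"twist": 0.35},
  {"xyz": [-205,-200,0],"twist": 0.45},
  {"xyz": [-245,-240,0],"twist": 0.55},
  {"xyz": [-285,-280,0],"twist": 0.65},
  {"xyz": [-325,-320,0],"twist": 0.75},
], hand=100)

```text
t: 1.2
tcp_pos: [0.4271, 0.1782, 0.2534]
ee_rot: [-1.704, -2.639, -0.001]
ft_force: [0.4, 0.1, -0.7]
grip_width: 0.0855
finger_force: 0.0
```

```bash
python3 g.py -163 65 120 4.4
```

```text
t1.20 at riser x-473.4 y-54.1 z253.4 h24.3 F [ 0.4  0.1 -0.7] w85.5 q [-0.89 -0.07  0.38  1.92  0.03  1.29 -0.09]
tool delta [-332.5   -5.2  133.3] twist 0.347 world [ 559. -127.  120.] axes riser-x [-0.928 -0.373 -0.   ] riser-y [-0.373  0.928  0.   ]
```

Call:
send_rows([
  {"xyz": [-50,0,10],"twist": 0.05},
  {"xyz": [-105,-2,30],"twist": 0.1},
  {"xyz": [-160,-3,60],"twist": 0.17},
  {"xyz": [-215,-4,90],"twist": 0.23},
  {"xyz": [-275,-5,110],"twist": 0.29},
  {"xyz": [-332,-5,130],"twist": 0.347},
  {"xyz": [-332,-5,133],"twist": 0.347},
  {"xyz": [-332,-5,133],"twist": 0.347},
])

```text
t: 2.2
tcp_pos: [0.5593, -0.1241, 0.1198]
ee_rot: [-2.131, -2.307, 0.001]
ft_force: [-0.2, 0.5, -0.5]
grip_width: 0.0858
finger_force: 0.0
```

```bash
python3 g.py -163 65 26 4.4
python3 - <<'E'
from h import *
list(look(("scene","top"),"s1"))
E
```

```text
t2.20 at riser x-165.8 y65.3 z119.8 h4.6 F [-0.2  0.5 -0.5] w85.8 q [-0.45  0.34  0.71  1.84 -0.25  1.05  0.44]
tool delta [-2.8 -0.3 93.8] twist 0.003 world [ 559. -127.   26.] axes riser-x [-0.999 -0.038 -0.   ] riser-y [-0.038  0.999 -0.001]
scene [300. 286.] ztop 37.8 rect [549.6 -77.9] [ 73.  194.4] 11.2 443
scene [349. 308.] ztop 35.1 rect [450.9 -59.9] [242.1  79.8] 70.0 795
top [324. 262.] ztop 38.3 rect [ 559.3 -129. ] [67.9 88.9] 4.9 901
top [255. 275.] ztop 38.1 rect [489.7   2.4] [89.4 68. ] 82.3 1063
top [306. 314.] ztop 33.7 rect [ 425.7 -129. ] [89.8 67.2] 84.7 1219
```

View pics/s1_scene.png

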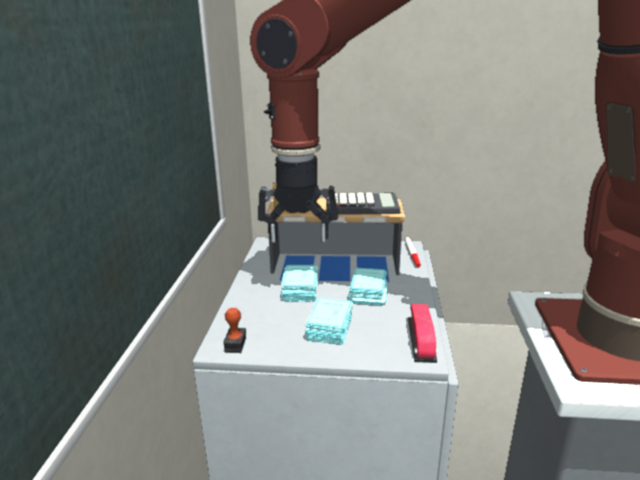

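Scene view: the gripper hovers over the far pack at (297,200), and its linkage knuckles (258 to 336 px) are wider than the finger backs. I'll profile the gripper's extents by height from the depth image.

Run:
```python
from h import *
s=env.get_state();from scipy.spatial.transform import Rotation as Ro
R=Ro.from_rotvec(s["ee_rot"]).as_matrix()
C=[]
for n in("scene","top"):
    p,d=env.camera(n);W=world(n,d);Q=((W.reshape(-1,3)-s["tcp_pos"])@R*1000);c=p.reshape(-1,3).max(1)
    k=(abs(Q[:,0])<75)&(abs(Q[:,1])<100)&(Q[:,2]<40)&(Q[:,2]>-260);k&=(W.reshape(-1,3)[:,1]>-.19)
    C.append(Q[k])
    for z in range(-250,40,10):
        q=Q[k&(abs(Q[:,2]-z)<5)]
        if len(q)>4: print(n,z,len(q),'x',np.percentile(q[:,0],[2,98]).round(),'y',np.percentile(q[:,1],[2,98]).round())
```

```text
scene -250 317 x [ 9. 42.] y [-39.  40.]
scene -240 345 x [ 9. 42.] y [-39.  45.]
scene -230 312 x [10. 42.] y [-39.  40.]
scene -220 289 x [10. 42.] y [-39.  37.]
scene -210 291 x [ 7. 42.] y [-39.  38.]
scene -200 286 x [ 7. 43.] y [-39.  38.]
scene -190 303 x [ 8. 44.] y [-40.  38.]
scene -180 285 x [ 8. 43.] y [-40.  39.]
scene -170 214 x [12. 44.] y [-40.  39.]
scene -160 179 x [ 8. 33.] y [-30.  28.]
scene -150 302 x [-8. 38.] y [-36.  35.]
scene -140 245 x [ 7. 38.] y [-36.  34.]
scene -130 238 x [ 5. 38.] y [-37.  35.]
scene -120 226 x [ 8. 39.] y [-36.  34.]
scene -110 168 x [ 7. 38.] y [-37.  36.]
scene -100 217 x [-10.  13.] y [-65.  64.]
scene -90 441 x [-4. 18.] y [-66.  65.]
scene -80 363 x [ 2. 21.] y [-67.  67.]
scene -70 260 x [ 3. 20.] y [-70.  69.]
scene -60 331 x [-13.  19.] y [-71.  69.]
scene -50 238 x [-10.  18.] y [-73.  71.]
scene -40 183 x [-6. 15.] y [-70.  72.]
scene -30 83 x [-2. 13.] y [-58.  56.]
scene -20 79 x [ 3. 13.] y [-56.  55.]
scene -10 93 x [-69.  12.] y [-56.  56.]
scene 0 57 x [-8. 13.] y [-54.  54.]
scene 10 6 x [-6.  9.] y [-48.  47.]
top -
[... 337 characters left out ...]
 [-42.  37.] y [-44.   1.]
top -160 9 x [-17.   1.] y [-33. -28.]
top -150 257 x [-37.  31.] y [-38.  -5.]
top -140 157 x [-37.  32.] y [-39.  -5.]
top -130 154 x [-37.  32.] y [-39.   3.]
top -120 163 x [-37.  31.] y [-38.   2.]
top -110 104 x [-37.  29.] y [-38.  -6.]
top -100 90 x [-11.  10.] y [-67. -33.]
top -90 172 x [-18.  11.] y [-70. -14.]
top -80 120 x [-19.  19.] y [-71. -13.]
top -70 108 x [-17.  16.] y [-73. -23.]
top -60 69 x [-17.  12.] y [-75. -21.]
top -50 87 x [-13.  12.] y [-74. -38.]
top -40 47 x [-13.  11.] y [-74. -41.]
top -30 5 x [-12. -10.] y [-52.  45.]
top -20 14 x [-11.   4.] y [-58.  44.]
top -10 35 x [-11.   9.] y [-57.  45.]
top 0 39 x [-11.  11.] y [-57.  44.]
```

Run:
```python
from h import *
s=env.get_state();from scipy.spatial.transform import Rotation as Ro
R=Ro.from_rotvec(s["ee_rot"]).as_matrix()
for n in("scene","top"):
    p,d=env.camera(n);W=world(n,d);Q=((W.reshape(-1,3)-s["tcp_pos"])@R*1000)
    k=(abs(Q[:,0])<30)&(abs(Q[:,1])<85)&(Q[:,2]<40)&(Q[:,2]>-160)&(W.reshape(-1,3)[:,1]>-.17);Q=Q[k]
    for a,b in((42,46),(46,50),(50,54),(54,58),(58,62),(62,66),(66,76)):
        for sg in(1,-1):
            q=Q[(sg*Q[:,1]>a)&(sg*Q[:,1]<b)]
            if len(q)>3: print(n,sg*a,len(q),np.percentile(q[:,2],[0,2,5,98]).round(1))
```

```text
scene 42 106 [-93.3 -92.5 -91.2   5.7]
scene -42 91 [-94.9 -93.4 -92.7   3.6]
scene 46 83 [-94.5 -94.4 -93.9   3.7]
scene -46 81 [-94.7 -93.8 -91.8   4.9]
scene 50 84 [-95.1 -94.4 -93.8  -1.1]
scene -50 75 [-95.2 -94.9 -92.6  -2.6]
scene 54 63 [-97.  -95.8 -95.2  -4.9]
scene -54 74 [-95.9 -95.  -94.3  -5.5]
scene 58 91 [-97.7 -97.3 -96.9 -35.5]
scene -58 90 [-97.4 -97.3 -96.2 -34.9]
scene 62 78 [-98.2 -97.7 -96.5 -38.7]
scene -62 71 [-97.7 -97.6 -96.9 -39.4]
scene 66 81 [-95.3 -93.9 -89.7 -39.7]
scene -66 92 [-95.3 -94.5 -91.2 -39.2]
top 42 14 [-29.5 -28.7 -27.6   7.1]
top -42 23 [-92.4 -92.1 -91.8 -48.9]
top -46 37 [-93.8 -93.5 -93.2   6.8]
top -50 34 [-94.8 -94.6 -94.3   3.5]
top -54 44 [-95.1 -94.8 -94.5  -0.7]
top -58 22 [-98.2 -97.7 -96.9 -29.6]
top -62 46 [-99.4 -98.7 -98.  -46. ]
top -66 290 [-100.5  -95.3  -92.9  -41.1]
```

Call:
send_rows([
  {"xyz": [-3,0,50],"twist": 0},
  {"xyz": [-3,0,92],"twist": 0},
  {"xyz": [-3,0,94],"twist": 0},
  {"xyz": [-3,0,94],"twist": 0},
])

```text
t: 3.0
tcp_pos: [0.5607, -0.1273, 0.0278]
ee_rot: [2.13, 2.308, 0.001]
ft_force: [-0.6, -0.1, 0.1]
grip_width: 0.0853
finger_force: 0.0
```

Call:
send_rows([
  {"xyz": [0,0,0],"twist": 0},
  {"xyz": [0,0,0],"twist": 0},
  {"xyz": [0,0,0],"twist": 0},
  {"xyz": [0,0,0],"twist": 0},
], hand=55)

```text
t: 3.5
tcp_pos: [0.5612, -0.1273, 0.0284]
ee_rot: [2.13, 2.307, 0.004]
ft_force: [-0.6, 0.5, 8.4]
grip_width: 0.0606
finger_force: 63.8
```

```bash
python3 g.py -145 80 26 2.4
```

```text
t3.50 at riser x-162.5 y67.1 z28.4 h4.6 F [-0.6  0.5  8.4] w60.6 q [-0.38  0.47  0.65  1.9  -0.36  0.88  0.53]
tool delta [-18.   12.2   2.4] twist 0.038 world [ 575. -144.   26.] axes riser-x [-0.999 -0.038 -0.   ] riser-y [-0.038  0.999  0.003]
```

Call:
send_rows([
  {"xyz": [-6,4,0],"twist": 0.01},
  {"xyz": [-12,8,0],"twist": 0.025},
  {"xyz": [-18,13,0],"twist": 0.038},
  {"xyz": [-18,13,0],"twist": 0.038},
  {"xyz": [-18,13,0],"twist": 0.038},
])

```text
t: 4.12
tcp_pos: [0.5761, -0.1438, 0.0284]
ee_rot: [2.172, 2.266, 0.005]
ft_force: [1.3, 1.8, 6.7]
grip_width: 0.0604
finger_force: 65.0
```

```bash
python3 g.py -145 80 26 2.4
```

```text
t4.12 at riser x-145.4 y81.3 z28.4 h2.4 F [1.3 1.8 6.7] w60.4 q [-0.35  0.51  0.65  1.85 -0.38  0.9   0.52]
tool delta [-0.4 -1.3  2.4] twist 0.000 world [ 575. -144.   26.] axes riser-x [-1. -0. -0.] riser-y [-0.     1.     0.004]
```

Call:
send_rows([
  {"xyz": [0,-1,0],"twist": 0},
  {"xyz": [0,-1,0],"twist": 0},
  {"xyz": [0,-1,0],"twist": 0},
], hand=100)

```text
t: 4.5
tcp_pos: [0.5733, -0.1442, 0.0264]
ee_rot: [2.174, 2.268, -0.0]
ft_force: [0.3, 0.0, 0.6]
grip_width: 0.0856
finger_force: 0.0
```

Call:
send_rows([
  {"xyz": [0,0,-40],"twist": 0},
  {"xyz": [20,0,-60],"twist": -0.17},
  {"xyz": [60,0,-60],"twist": -0.35},
  {"xyz": [110,0,-60],"twist": -0.53},
  {"xyz": [112,0,-60],"twist": -0.71},
  {"xyz": [112,0,-60],"twist": -0.89},
  {"xyz": [112,0,-60],"twist": -1.07},
  {"xyz": [112,0,-60],"twist": -1.25},
])

```text
t: 5.5
tcp_pos: [0.5685, -0.0324, 0.0863]
ee_rot: [-0.428, -3.112, 0.0]
ft_force: [-0.9, -0.5, 0.3]
grip_width: 0.085
finger_force: 0.0
```

```bash
python3 g.py -257 80 15 92.4;python3 - <<'E'
from h import *
list(look(("top",)))
E
```

```text
t5.50 at riser x-257.0 y78.3 z86.3 h74.4 F [-0.9 -0.5  0.3] w85.0 q [-0.38  0.34  0.43  1.87 -0.17  0.97  1.42]
tool delta [-1.6  0.5 71.3] twist -0.315 world [570. -32.  15.] axes riser-x [-0.31  -0.951  0.   ] riser-y [-0.951  0.31  -0.   ]
top [329. 257.] ztop 38.2 rect [ 573.2 -140.6] [69.5 77.7] 1.5 854
top [255. 275.] ztop 38.2 rect [489.4   2.2] [89.6 67.7] 83.2 1056
top [306. 314.] ztop 33.8 rect [ 425.1 -129.6] [90.  66.7] 85.4 1215
```

Call:
send_rows([
  {"xyz": [-1,0,10],"twist": -0.16},
  {"xyz": [-1,0,35],"twist": -0.315},
  {"xyz": [-1,0,70],"twist": -0.315},
  {"xyz": [-1,0,71],"twist": -0.315},
  {"xyz": [-1,0,71],"twist": -0.315},
])

```text
t: 6.18
tcp_pos: [0.57, -0.0328, 0.0162]
ee_rot: [-0.054, 3.141, -0.0]
ft_force: [-0.5, -0.4, 0.8]
grip_width: 0.0852
finger_force: 0.0
```

```bash
python3 g.py -148 79.5 15 92.4
```

```text
t6.17 at riser x-256.6 y79.9 z16.2 h92.0 F [-0.5 -0.4  0.8] w85.2 q [-0.31  0.43  0.35  1.9  -0.19  0.84  1.74]
tool delta [  -0.4 -108.6    1.2] twist -0.007 world [ 574. -141.   15.] axes riser-x [-0.007 -1.     0.   ] riser-y [-1.     0.007  0.001]
```

Call:
send_rows([
  {"xyz": [0,-12,1],"twist": -0.007},
  {"xyz": [0,-24,1],"twist": -0.007},
  {"xyz": [0,-36,1],"twist": -0.007},
  {"xyz": [0,-48,1],"twist": -0.007},
  {"xyz": [0,-60,1],"twist": -0.007},
  {"xyz": [0,-72,1],"twist": -0.007},
  {"xyz": [0,-82,1],"twist": -0.007},
  {"xyz": [0,-90,1],"twist": -0.007},
])

```text
t: 7.18
tcp_pos: [0.5728, -0.1232, 0.0143]
ee_rot: [0.067, -3.141, 0.0]
ft_force: [-1.1, 1.1, 0.3]
grip_width: 0.0854
finger_force: 0.8
```

```bash
python3 g.py -148 79.5 15 92.4;python3 - <<'E'
from h import *
list(look(("scene","top"),"a1"))
E
```

```text
t7.17 at riser x-166.1 y78.8 z14.3 h92.5 F [-1.1  1.1  0.3] w85.4 q [-0.16  0.46  0.36  1.87 -0.21  0.85  1.92]
tool delta [ -0.7 -18.1  -0.7] twist 0.001 world [ 574. -141.   15.] axes riser-x [ 0.001 -1.     0.   ] riser-y [-1.    -0.001 -0.   ]
scene [307. 261.] ztop 38.6 rect [ 556.3 -221.8] [23.1 90.1] 4.2 201
scene [349. 308.] ztop 35.0 rect [450.6 -59.8] [243.2  81.4] 70.2 792
top [255. 275.] ztop 38.1 rect [490.3   2.2] [89.6 67.3] 82.4 1058
top [306. 314.] ztop 33.7 rect [ 425.5 -129.1] [89.9 65.5] 84.0 1193
```

View pics/a1_scene.png

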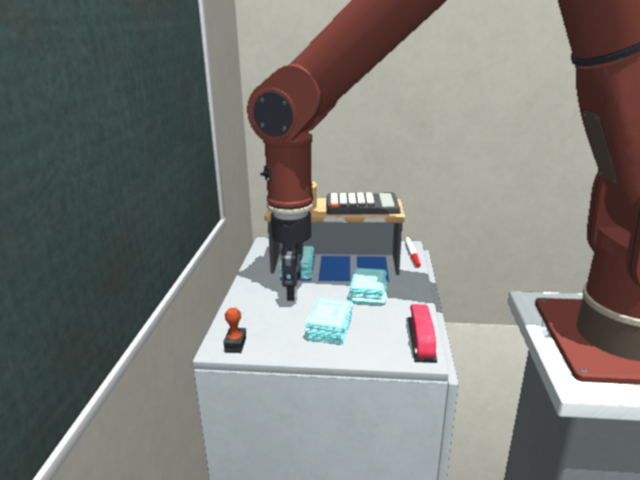

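The gripper is at (290,270) with the far pack straight ahead of it at (307,261), partly under the board. I'll continue in small steps and watch the force.

Call:
send_rows([
  {"xyz": [0,-5,0],"twist": 0},
  {"xyz": [0,-10,0],"twist": 0},
  {"xyz": [0,-13,0],"twist": 0},
  {"xyz": [0,-13,0],"twist": 0},
])

```text
t: 7.78
tcp_pos: [0.5734, -0.1359, 0.0143]
ee_rot: [-0.067, 3.141, -0.0]
ft_force: [1.2, -0.3, 0.3]
grip_width: 0.0856
finger_force: 0.0
```

Call:
send_rows([
  {"xyz": [0,-3,0],"twist": 0},
  {"xyz": [0,-5,0],"twist": 0},
  {"xyz": [0,-5,0],"twist": 0},
])

```text
t: 8.15
tcp_pos: [0.5736, -0.1408, 0.0144]
ee_rot: [-0.067, 3.141, -0.0]
ft_force: [-0.6, 0.1, -0.6]
grip_width: 0.0855
finger_force: 0.0
```

```bash
python3 g.py -145 79.5 15 92.4
```

```text
t8.15 at riser x-148.5 y78.9 z14.4 h92.5 F [-0.6  0.1 -0.6] w85.5 q [-0.13  0.47  0.37  1.85 -0.22  0.86  1.95]
tool delta [-0.6 -3.5 -0.6] twist 0.001 world [ 574. -144.   15.] axes riser-x [ 0.001 -1.     0.   ] riser-y [-1.    -0.001  0.   ]
```

Call:
send_rows([
  {"xyz": [0,-2,0],"twist": 0},
  {"xyz": [0,-3,0],"twist": 0},
  {"xyz": [0,-3,0],"twist": 0},
])

```text
t: 8.52
tcp_pos: [0.5737, -0.1437, 0.0144]
ee_rot: [-0.068, 3.141, -0.0]
ft_force: [0.4, 0.1, -0.4]
grip_width: 0.0857
finger_force: 0.1
```

Call:
send_rows([
  {"xyz": [0,-1.5,0],"twist": 0},
  {"xyz": [0,-1.5,0],"twist": 0},
])

```text
t: 8.78
tcp_pos: [0.5738, -0.1452, 0.0143]
ee_rot: [-0.068, 3.141, -0.0]
ft_force: [0.6, 0.1, 0.5]
grip_width: 0.0856
finger_force: 0.1
```

```bash
python3 g.py -145 79.5 15 92.4;python3 - <<'E'
from h import *
for n,p,W,M in look(("scene",)):
    k,lab,st,ce=cv2.connectedComponentsWithStats(M["turq"])
    i=1;q=W[lab==i];O=np.array([.501,-.2925]);X=np.array([.0419,-.9991])
    xr=((q[:,:2]-O)@X*1000);print(np.nanpercentile(xr,[0,2,10,90,98,100]).round(1))
E
```

```text
t8.78 at riser x-144.1 y78.9 z14.3 h92.5 F [0.6 0.1 0.5] w85.6 q [-0.13  0.47  0.37  1.85 -0.22  0.86  1.96]
tool delta [-0.6  0.8 -0.7] twist 0.001 world [ 574. -144.   15.] axes riser-x [ 0.001 -1.     0.   ] riser-y [-1.    -0.001  0.   ]
scene [308. 257.] ztop 38.5 rect [ 557.1 -248.6] [ 23.2 102.2] 4.2 206
scene [349. 309.] ztop 35.0 rect [449.7 -60.4] [243.9  80.1] 70.1 745
[-174.  -164.6  -92.1  -13.9    7.9   10.4]
```

Call:
send_rows([
  {"xyz": [0,-1,0],"twist": 0},
  {"xyz": [0,-2,0],"twist": 0},
  {"xyz": [0,-2,0],"twist": 0},
])

```text
t: 9.2
tcp_pos: [0.5739, -0.1472, 0.0143]
ee_rot: [-0.067, 3.141, -0.0]
ft_force: [0.3, -0.3, 0.5]
grip_width: 0.0856
finger_force: 0.2
```

```bash
python3 g.py -145 79.5 15 92.4
```

```text
t9.20 at riser x-142.2 y78.9 z14.3 h92.5 F [ 0.3 -0.3  0.5] w85.6 q [-0.12  0.47  0.37  1.85 -0.22  0.86  1.96]
tool delta [-0.6  2.8 -0.7] twist 0.001 world [ 574. -144.   15.] axes riser-x [ 0.001 -1.     0.   ] riser-y [-1.    -0.001  0.   ]
```

Call:
send_rows([
  {"xyz": [0,25,0],"twist": 0},
  {"xyz": [0,60,0],"twist": 0},
  {"xyz": [0,75,-40],"twist": 0},
  {"xyz": [40,90,-90],"twist": 0},
  {"xyz": [90,90,-100],"twist": 0},
  {"xyz": [145,80,-100],"twist": 0},
])

```text
t: 9.95
tcp_pos: [0.4252, -0.0731, 0.1155]
ee_rot: [-0.07, 3.138, 0.0]
ft_force: [0.3, -0.4, 0.3]
grip_width: 0.0857
finger_force: 0.0
```

```bash
cat >> h.py <<'E'
Or=np.array([.501,-.2925]);Rr=np.array([[.0419,-.9991],[.9991,.0419]])
def home(p,W,M,y0):
    """rear face and top of a homed pack near riser y0 (m), scene view"""
    q=W[M["turq"]>0];r=np.c_[(q[:,:2]-Or)@Rr.T,q[:,2]]*1000
    r=r[(abs(r[:,1]-y0)<42)&(r[:,0]>-105)&(r[:,0]<5)]
    for lo,hi in((4,14),(14,24),(24,33),(33,42)):
        f=r[(r[:,2]>lo)&(r[:,2]<hi)]
        if len(f)>9: print('z',lo,hi,len(f),'x pct2,10,50,98',np.percentile(f[:,0],[2,10,50,98]).round(1),'y pct1,99',np.percentile(f[:,1],[1,99]).round(1))
    f=r[(r[:,2]<30)&(r[:,2]>5)]
    for k in range(y0-30,y0+30,10):
        g=f[(f[:,1]>=k)&(f[:,1]<k+10)]
        if len(g)>3: print('  face y',k+5,'x med',np.median(g[:,0]).round(1),len(g))
E
python3 - <<'E'
from h import *
for n,p,W,M in look(("scene",),"a2"): home(p,W,M,80)
E
python3 g.py -171 -68 120 174.8
```

```text
scene [298. 256.] ztop 38.3 rect [ 578.8 -249. ] [ 66.8 101. ] 3.9 559
scene [347. 307.] ztop 36.2 rect [457.  -62.3] [247.3  86.6] 64.7 912
z 4 14 107 x pct2,10,50,98 [-88.2 -87.5 -82.5 -71. ] y pct1,99 [ 47.5 112.4]
z 14 24 144 x pct2,10,50,98 [-91.9 -90.4 -87.7 -67.5] y pct1,99 [ 47.6 111.1]
z 24 33 134 x pct2,10,50,98 [-89.8 -88.3 -85.3 -11.8] y pct1,99 [ 47.2 113.6]
z 33 42 519 x pct2,10,50,98 [-86.9 -83.7 -45.   -0.2] y pct1,99 [ 46.5 110.6]
  face y 55 x med -85.9 46
  face y 65 x med -86.4 43
  face y 75 x med -86.9 49
  face y 85 x med -86.9 47
  face y 95 x med -86.1 49
  face y 105 x med -85.2 42
t10.00 at riser x-220.6 y-74.9 z113.2 h92.3 F [-6.4 -2.1 -3.6] w85.5 q [-0.34 -0.01  0.41  2.17  0.    0.99  1.69]
tool delta [ -6.9 -49.6  -6.9] twist -1.439 world [ 426. -125.  120.] axes riser-x [-0.001 -1.    -0.001] riser-y [-1.     0.001 -0.005]
```

View pics/a2_scene.png

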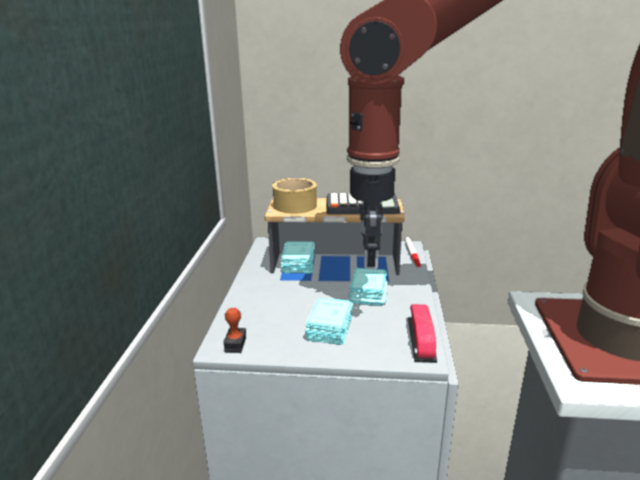

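The far pack is home: rear face at riser x about -86.5, square, centred at y about 79.5; it shows at (298,256) on its strip. The other two are still at (369,286) and (329,320). Next is the near pack.

Call:
send_rows([
  {"xyz": [-3,-10,0],"twist": 0.18},
  {"xyz": [-6,-20,0],"twist": 0.36},
  {"xyz": [-9,-32,0],"twist": 0.54},
  {"xyz": [-9,-32,0],"twist": 0.72},
  {"xyz": [-9,-32,0],"twist": 0.9},
  {"xyz": [-9,-32,0],"twist": 1.08},
  {"xyz": [-9,-32,0],"twist": 1.26},
  {"xyz": [-9,-32,0],"twist": 1.44},
])

```text
t: 11.0
tcp_pos: [0.4359, -0.1052, 0.1144]
ee_rot: [2.028, 2.399, -0.0]
ft_force: [-0.4, 0.2, -0.2]
grip_width: 0.0854
finger_force: 0.0
```

Call:
send_rows([
  {"xyz": [0,0,0],"twist": 0.18},
  {"xyz": [0,0,20],"twist": 0.26},
  {"xyz": [0,0,25],"twist": 0.26},
])

```text
t: 11.38
tcp_pos: [0.4352, -0.1051, 0.0885]
ee_rot: [-2.314, -2.124, 0.002]
ft_force: [-0.4, 0.1, 0.5]
grip_width: 0.0854
finger_force: 0.0
```

```bash
python3 g.py -188 -65.7 26 174.7
```

```text
t11.38 at riser x-190.0 y-57.9 z88.5 h-4.9 F [-0.4  0.1  0.5] w85.4 q [-0.33  0.08  0.49  2.15 -0.05  0.92  0.1 ]
tool delta [-3.  -7.4 62.6] twist 0.007 world [ 427. -107.   26.] axes riser-x [-0.992  0.127  0.   ] riser-y [ 0.127  0.992 -0.002]
```

Call:
send_rows([
  {"xyz": [-3,-7.5,10],"twist": 0.007},
  {"xyz": [-3,-7.5,40],"twist": 0.007},
  {"xyz": [-3,-7.5,63],"twist": 0.007},
  {"xyz": [-3,-7.5,63],"twist": 0.007},
  {"xyz": [-3,-7.5,63],"twist": 0.007},
])

```text
t: 12.0
tcp_pos: [0.4285, -0.1075, 0.0271]
ee_rot: [2.322, 2.116, 0.001]
ft_force: [0.7, 1.4, 0.8]
grip_width: 0.0856
finger_force: 0.0
```

Call:
send_rows([
  {"xyz": [0,0,0],"twist": 0},
  {"xyz": [0,0,0],"twist": 0},
  {"xyz": [0,0,0],"twist": 0},
  {"xyz": [0,0,0],"twist": 0},
], hand=55)

```text
t: 12.5
tcp_pos: [0.4289, -0.1072, 0.0274]
ee_rot: [2.322, 2.115, 0.002]
ft_force: [-2.8, 1.3, 9.3]
grip_width: 0.0604
finger_force: 64.0
```

```bash
python3 g.py -148 -80 26 177.6
```

```text
t12.50 at riser x-188.1 y-64.3 z27.4 h-5.3 F [-2.8  1.3  9.3] w60.4 q [-0.3   0.19  0.48  2.2  -0.12  0.77  0.17]
tool delta [-41.9 -10.2   1.4] twist -0.051 world [ 415. -148.   26.] axes riser-x [-0.991  0.134 -0.   ] riser-y [0.134 0.991 0.001]
```

Call:
send_rows([
  {"xyz": [-8,-2,0],"twist": -0.03},
  {"xyz": [-16,-4,0],"twist": -0.06},
  {"xyz": [-25,-6,0],"twist": -0.09},
  {"xyz": [-34,-8,0],"twist": -0.12},
  {"xyz": [-42,-10.5,0],"twist": -0.134},
  {"xyz": [-42,-10.5,0],"twist": -0.134},
  {"xyz": [-42,-10.5,0],"twist": -0.134},
])

```text
t: 13.38
tcp_pos: [0.4148, -0.1489, 0.0274]
ee_rot: [2.174, 2.265, 0.002]
ft_force: [-0.1, -2.8, 6.6]
grip_width: 0.0603
finger_force: 63.6
```

```bash
python3 g.py -148 -80 26 2.4
```

```text
t13.38 at riser x-147.1 y-80.1 z27.4 h2.3 F [-0.1 -2.8  6.6] w60.3 q [-0.22  0.18  0.5   2.21 -0.13  0.77  0.4 ]
tool delta [0.9 0.1 1.4] twist -0.001 world [ 415. -148.   26.] axes riser-x [-1.     0.001  0.001] riser-y [0.001 1.    0.002]
```

Call:
send_rows([
  {"xyz": [0,0,0],"twist": 0},
  {"xyz": [0,0,0],"twist": 0},
  {"xyz": [0,0,0],"twist": 0},
], hand=100)

```text
t: 13.75
tcp_pos: [0.4138, -0.148, 0.0263]
ee_rot: [-2.175, -2.267, -0.0]
ft_force: [0.6, -0.1, 0.5]
grip_width: 0.0855
finger_force: 0.0
```

Call:
send_rows([
  {"xyz": [0,0,-35],"twist": 0},
  {"xyz": [20,0,-55],"twist": -0.17},
  {"xyz": [60,0,-55],"twist": -0.35},
  {"xyz": [85,0,-55],"twist": -0.53},
  {"xyz": [85,0,-55],"twist": -0.71},
  {"xyz": [85,0,-55],"twist": -0.89},
  {"xyz": [85,0,-55],"twist": -1.07},
  {"xyz": [85,0,-55],"twist": -1.25},
])

```text
t: 14.75
tcp_pos: [0.4102, -0.0631, 0.0813]
ee_rot: [-0.429, -3.112, 0.0]
ft_force: [-0.3, 0.3, 0.8]
grip_width: 0.0855
finger_force: 0.0
```

```bash
python3 g.py -233 -79 15 92.4;python3 - <<'E'
from h import *
list(look(("top",)))
E
```

```text
t14.75 at riser x-233.0 y-81.1 z81.3 h74.3 F [-0.3  0.3  0.8] w85.5 q [-0.33  0.02  0.38  2.22 -0.01  0.9   1.36]
tool delta [-2.   0.7 66.3] twist -0.316 world [412. -63.  15.] axes riser-x [-0.31  -0.951  0.   ] riser-y [-0.951  0.31  -0.   ]
top [236. 280.] ztop 84.5 rect [420.1  -7.4] [0. 0.] 0.0 1
top [261. 288.] ztop 39.7 rect [459.7 -20.3] [35.3 14.5] 71.5 68
top [319. 322.] ztop 33.9 rect [ 416.5 -163.2] [74.3 65.9] 89.6 905
```

Call:
send_rows([
  {"xyz": [-1,3,5],"twist": -0.16},
  {"xyz": [-1,3,25],"twist": -0.316},
  {"xyz": [-1,3,60],"twist": -0.316},
  {"xyz": [-1,3,67],"twist": -0.316},
  {"xyz": [-1,3,67],"twist": -0.316},
  {"xyz": [-1,3,67],"twist": -0.316},
])

```text
t: 15.55
tcp_pos: [0.413, -0.0606, 0.0153]
ee_rot: [-0.056, 3.14, 0.0]
ft_force: [0.3, -0.4, -0.7]
grip_width: 0.0854
finger_force: 0.0
```

```bash
python3 g.py -142 -79 15 92.4
```

```text
t15.55 at riser x-235.4 y-78.2 z15.3 h92.0 F [ 0.3 -0.4 -0.7] w85.4 q [-0.31  0.16  0.38  2.26 -0.09  0.73  1.73]
tool delta [  0.1 -93.4   0.3] twist -0.006 world [ 416. -154.   15.] axes riser-x [-0.006 -1.    -0.   ] riser-y [-1.     0.006  0.002]
```

Call:
send_rows([
  {"xyz": [0.5,-12,1],"twist": -0.006},
  {"xyz": [0.5,-24,1],"twist": -0.006},
  {"xyz": [0.5,-36,1],"twist": -0.006},
  {"xyz": [0.5,-48,1],"twist": -0.006},
  {"xyz": [0.5,-58,1],"twist": -0.006},
  {"xyz": [0.5,-68,1],"twist": -0.006},
  {"xyz": [0.5,-76,1],"twist": -0.006},
  {"xyz": [0.5,-82,1],"twist": -0.006},
])

```text
t: 16.55
tcp_pos: [0.4146, -0.143, 0.0133]
ee_rot: [0.066, -3.141, 0.0]
ft_force: [0.8, 1.2, 1.9]
grip_width: 0.0852
finger_force: 0.6
```

Call:
send_rows([
  {"xyz": [0,-4,0],"twist": 0},
  {"xyz": [0,-7,0],"twist": 0},
  {"xyz": [0,-9,0],"twist": 0},
  {"xyz": [0,-9,0],"twist": 0},
])

```text
t: 17.05
tcp_pos: [0.415, -0.1517, 0.0133]
ee_rot: [0.066, -3.141, 0.0]
ft_force: [-0.3, 0.5, 0.6]
grip_width: 0.0858
finger_force: 0.0
```

```bash
python3 g.py -142 -79 15 92.4
```

```text
t17.05 at riser x-144.3 y-80.0 z13.3 h92.4 F [-0.3  0.5  0.6] w85.8 q [-0.15  0.21  0.44  2.21 -0.13  0.74  1.99]
tool delta [-1.  -2.3 -1.7] twist 0.000 world [ 416. -154.   15.] axes riser-x [ 0. -1.  0.] riser-y [-1. -0. -0.]
```

Call:
send_rows([
  {"xyz": [0,-1,0],"twist": 0},
  {"xyz": [0,-2,0],"twist": 0},
  {"xyz": [0,-2,0],"twist": 0},
])

```text
t: 17.42
tcp_pos: [0.4151, -0.1536, 0.0133]
ee_rot: [0.066, -3.141, 0.0]
ft_force: [0.2, 0.1, -0.4]
grip_width: 0.0855
finger_force: 0.1
```

Call:
send_rows([
  {"xyz": [0,25,0],"twist": 0},
  {"xyz": [0,60,0],"twist": 0},
  {"xyz": [0,75,-40],"twist": 0},
  {"xyz": [-20,80,-85],"twist": 0.1},
  {"xyz": [-50,100,-100],"twist": 0.25},
  {"xyz": [-82,130,-100],"twist": 0.4},
  {"xyz": [-82,170,-100],"twist": 0.55},
  {"xyz": [-82,175,-100],"twist": 0.7},
])

```text
t: 18.42
tcp_pos: [0.4897, 0.0277, 0.1131]
ee_rot: [-1.016, -2.972, -0.0]
ft_force: [-0.8, -1.0, -0.7]
grip_width: 0.0855
finger_force: 0.0
```

```bash
python3 g.py -316 4 60 172.4
python3 - <<'E'
from h import *
for n,p,W,M in look(("scene",),"b2"): home(p,W,M,-80);home(p,W,M,80)
E
```

```text
t18.43 at riser x-320.4 y2.1 z113.1 h52.3 F [-0.8 -1.  -0.7] w85.5 q [-0.48  0.14  0.36  2.03 -0.06  0.99  0.82]
tool delta [-4.4 -2.2 53.1] twist 1.045 world [492.  23.  60.] axes riser-x [-0.645 -0.764 -0.   ] riser-y [-0.764  0.645 -0.   ]
scene [286. 257.] ztop 38.5 rect [ 603.2 -247.3] [18.3 98.8] 4.9 138
scene [372. 258.] ztop 34.3 rect [ 418.7 -256.1] [102.2  62.6] 89.4 542
scene [328. 323.] ztop 37.9 rect [491.3   3.6] [90. 68.] 84.1 609
z 4 14 124 x pct2,10,50,98 [-92.3 -90.  -84.4  -4.7] y pct1,99 [-116.9  -49.7]
z 14 24 159 x pct2,10,50,98 [-90.8 -88.8 -84.  -30.4] y pct1,99 [-113.5  -47.5]
z 24 33 269 x pct2,10,50,98 [-88.2 -86.3 -73.5   1.7] y pct1,99 [-112.2  -49.3]
z 33 42 307 x pct2,10,50,98 [-84.5 -73.6 -43.6   0.1] y pct1,99 [-110.   -49.7]
  face y -105 x med -83.9 40
  face y -95 x med -85.4 53
  face y -85 x med -85.2 54
  face y -75 x med -84.7 54
  face y -65 x med -84.8 45
  face y -55 x med -83.9 51
z 4 14 36 x pct2,10,50,98 [-88.3 -86.9 -82.8  -1.3] y pct1,99 [ 62.8 118.7]
z 14 24 50 x pct2,10,50,98 [-92.6 -90.5 -87.6 -57.3] y pct1,99 [ 48.9 112.2]
z 24 33 53 x pct2,10,50,98 [-91.6 -89.2 -85.3 -69.3] y pct1,99 [ 49.4 112.4]
z 33 42 138 x pct2,10,50,98 [-88.8 -83.9 -49.3  -1.1] y pct1,99 [ 47.2 112.5]
  face y 55 x med -84.5 13
  face y 95 x med -87.1 35
  face y 105 x med -86.0 47
```

Call:
send_rows([
  {"xyz": [-6,-2,0],"twist": 0.18},
  {"xyz": [-6,-2,0],"twist": 0.36},
  {"xyz": [-6,-2,0],"twist": 0.54},
  {"xyz": [-6,-2,10],"twist": 0.72},
  {"xyz": [-6,-2,20],"twist": 0.9},
  {"xyz": [-6,-2,30],"twist": 1.028},
  {"xyz": [-6,-2,30],"twist": 1.028},
])

```text
t: 19.35
tcp_pos: [0.4926, 0.019, 0.0828]
ee_rot: [-2.343, -2.092, 0.002]
ft_force: [0.1, -0.1, 0.6]
grip_width: 0.0854
finger_force: 0.0
```

```bash
python3 g.py -315 5 26 173.4
```

```text
t19.35 at riser x-311.5 y4.7 z82.8 h-6.5 F [ 0.1 -0.1  0.6] w85.4 q [-0.55  0.19  0.46  2.05 -0.11  0.92 -0.14]
tool delta [ 3.5 -0.1 56.8] twist 0.002 world [493.  22.  26.] axes riser-x [-0.988  0.154  0.001] riser-y [ 0.154  0.988 -0.001]
```

Call:
send_rows([
  {"xyz": [3,0,30],"twist": 0},
  {"xyz": [3,0,56],"twist": 0},
  {"xyz": [3,0,56],"twist": 0},
  {"xyz": [3,0,56],"twist": 0},
])

```text
t: 19.85
tcp_pos: [0.4942, 0.0223, 0.0284]
ee_rot: [2.343, 2.091, 0.001]
ft_force: [1.0, 0.6, 1.2]
grip_width: 0.0855
finger_force: 0.0
```

Call:
send_rows([
  {"xyz": [0,0,0],"twist": 0},
  {"xyz": [0,0,0],"twist": 0},
  {"xyz": [0,0,0],"twist": 0},
  {"xyz": [0,0,0],"twist": 0},
], hand=55)

```text
t: 20.35
tcp_pos: [0.4944, 0.0226, 0.0287]
ee_rot: [2.345, 2.09, 0.003]
ft_force: [-3.0, -0.2, 10.3]
grip_width: 0.0607
finger_force: 63.7
```

```bash
python3 g.py -160 0 26 2.4
```

```text
t20.35 at riser x-315.1 y6.6 z28.7 h-6.6 F [-3.  -0.2 10.3] w60.7 q [-0.53  0.28  0.44  2.08 -0.17  0.81 -0.1 ]
tool delta [-154.3   17.7    2.6] twist -0.157 world [ 494. -133.   26.] axes riser-x [-0.988  0.156 -0.001] riser-y [0.156 0.988 0.002]
```

Call:
send_rows([
  {"xyz": [-10,1,0],"twist": -0.03},
  {"xyz": [-30,3,0],"twist": -0.07},
  {"xyz": [-52,6,0],"twist": -0.11},
  {"xyz": [-75,9,0],"twist": -0.157},
  {"xyz": [-100,11,0],"twist": -0.157},
  {"xyz": [-125,14,0],"twist": -0.157},
  {"xyz": [-147,17,0],"twist": -0.157},
  {"xyz": [-158,18.3,0],"twist": -0.157},
])

```text
t: 21.35
tcp_pos: [0.4947, -0.1369, 0.0287]
ee_rot: [2.174, 2.266, 0.004]
ft_force: [1.0, 6.8, 8.6]
grip_width: 0.0606
finger_force: 64.8
```

Call:
send_rows([
  {"xyz": [0,0,0],"twist": 0},
  {"xyz": [0,0,0],"twist": 0},
])

```text
t: 21.6
tcp_pos: [0.4947, -0.1379, 0.0288]
ee_rot: [2.173, 2.265, 0.002]
ft_force: [-0.3, -3.8, 6.4]
grip_width: 0.0607
finger_force: 64.5
```

```bash
python3 g.py -156 0 26 2.4
```

```text
t21.60 at riser x-154.7 y0.2 z28.8 h2.4 F [-0.3 -3.8  6.4] w60.7 q [-0.24  0.32  0.48  2.04 -0.2   0.82  0.4 ]
tool delta [ 1.3 -0.2  2.8] twist -0.000 world [ 494. -137.   26.] axes riser-x [-1.     0.     0.001] riser-y [0.    1.    0.003]
```

Call:
send_rows([
  {"xyz": [0,0,0],"twist": 0},
  {"xyz": [0,0,0],"twist": 0},
  {"xyz": [0,0,0],"twist": 0},
], hand=100)

```text
t: 21.98
tcp_pos: [0.4935, -0.1363, 0.0273]
ee_rot: [-2.174, -2.268, 0.0]
ft_force: [0.2, -0.9, -0.1]
grip_width: 0.0854
finger_force: 0.0
```

Call:
send_rows([
  {"xyz": [0,0,-35],"twist": 0},
  {"xyz": [20,0,-55],"twist": -0.17},
  {"xyz": [60,0,-55],"twist": -0.35},
  {"xyz": [95,0,-55],"twist": -0.53},
  {"xyz": [95,0,-55],"twist": -0.71},
  {"xyz": [95,0,-55],"twist": -0.89},
  {"xyz": [95,0,-55],"twist": -1.07},
  {"xyz": [95,0,-55],"twist": -1.25},
])

```text
t: 22.98
tcp_pos: [0.4894, -0.0415, 0.0822]
ee_rot: [-0.427, -3.112, 0.0]
ft_force: [-0.4, -0.7, -0.2]
grip_width: 0.0852
finger_force: 0.0
```

```bash
python3 g.py -249 0 15 92.4;python3 - <<'E'
from h import *
list(look(("top",)))
E
```

```text
t22.98 at riser x-251.3 y-1.0 z82.2 h74.4 F [-0.4 -0.7 -0.2] w85.2 q [-0.27  0.18  0.29  2.05 -0.07  0.92  1.35]
tool delta [-1.7 -1.8 67.2] twist -0.315 world [491. -44.  15.] axes riser-x [-0.309 -0.951  0.   ] riser-y [-0.951  0.309 -0.   ]
top [323. 288.] ztop 38.1 rect [ 492.8 -148.5] [68.3 68.5] 0.8 855
```

Call:
send_rows([
  {"xyz": [0,0,5],"twist": -0.16},
  {"xyz": [0,0,25],"twist": -0.315},
  {"xyz": [0,0,60],"twist": -0.315},
  {"xyz": [0,0,67],"twist": -0.315},
  {"xyz": [0,0,67],"twist": -0.315},
  {"xyz": [0,0,67],"twist": -0.315},
])

```text
t: 23.78
tcp_pos: [0.4904, -0.0416, 0.0164]
ee_rot: [-0.056, 3.139, 0.0]
ft_force: [1.0, -0.7, -0.1]
grip_width: 0.0852
finger_force: 0.0
```

```bash
python3 g.py -142 -1 14.5 92.4
```

```text
t23.77 at riser x-251.1 y-0.1 z16.4 h92.0 F [ 1.  -0.7 -0.1] w85.2 q [-0.23  0.29  0.25  2.09 -0.1   0.78  1.69]
tool delta [   0.2 -109.1    1.9] twist -0.006 world [ 494. -151.   14.] axes riser-x [-0.007 -1.     0.   ] riser-y [-1.     0.007  0.002]
```

Call:
send_rows([
  {"xyz": [0,-13,1.5],"twist": -0.006},
  {"xyz": [0,-26,1.5],"twist": -0.006},
  {"xyz": [0,-39,1.5],"twist": -0.006},
  {"xyz": [0,-52,1.5],"twist": -0.006},
  {"xyz": [0,-65,1.5],"twist": -0.006},
  {"xyz": [0,-77,1.5],"twist": -0.006},
  {"xyz": [0,-87,1.5],"twist": -0.006},
  {"xyz": [0,-95,1.5],"twist": -0.006},
])

```text
t: 24.78
tcp_pos: [0.493, -0.1372, 0.0138]
ee_rot: [0.066, -3.141, 0.0]
ft_force: [-0.1, 1.5, 1.5]
grip_width: 0.085
finger_force: 0.7
```

Call:
send_rows([
  {"xyz": [0,-4,0],"twist": 0},
  {"xyz": [0,-8,0],"twist": 0},
  {"xyz": [0,-11,0],"twist": 0},
  {"xyz": [0,-11,0],"twist": 0},
])

```text
t: 25.28
tcp_pos: [0.4934, -0.1478, 0.0138]
ee_rot: [0.066, -3.141, 0.0]
ft_force: [-0.2, 0.3, 0.8]
grip_width: 0.0855
finger_force: 0.0
```

```bash
python3 g.py -142 -1 14.5 92.4
```

```text
t25.27 at riser x-144.9 y-1.5 z13.8 h92.4 F [-0.2  0.3  0.8] w85.5 q [-0.05  0.33  0.29  2.04 -0.13  0.79  1.93]
tool delta [-0.5 -2.9 -0.7] twist 0.000 world [ 494. -151.   14.] axes riser-x [ 0. -1.  0.] riser-y [-1. -0. -0.]
```

Call:
send_rows([
  {"xyz": [0,-1.5,0],"twist": 0},
  {"xyz": [0,-3,0],"twist": 0},
  {"xyz": [0,-3,0],"twist": 0},
])

```text
t: 25.65
tcp_pos: [0.4935, -0.1506, 0.0138]
ee_rot: [0.066, -3.141, 0.0]
ft_force: [-0.4, 0.1, 1.0]
grip_width: 0.0857
finger_force: 0.0
```

Call:
send_rows([
  {"xyz": [0,25,0],"twist": 0},
  {"xyz": [0,60,0],"twist": 0},
  {"xyz": [0,90,-40],"twist": 0},
  {"xyz": [0,130,-85],"twist": 0},
  {"xyz": [0,180,-130],"twist": 0},
  {"xyz": [0,230,-170],"twist": 0},
  {"xyz": [0,280,-200],"twist": 0},
  {"xyz": [0,330,-220],"twist": 0},
])

```text
t: 26.65
tcp_pos: [0.4799, 0.1809, 0.236]
ee_rot: [-0.066, 3.138, 0.002]
ft_force: [2.2, -1.2, -0.5]
grip_width: 0.0853
finger_force: 0.0
```

Run:
```python
from h import *
for n,p,W,M in look(("scene",),"c2"):
    for y in(80,0,-80): print('bay',y);home(p,W,M,y)
    cv2.imwrite("pics/c2_crop.png",cv2.resize(p[160:340,220:440],None,fx=3,fy=3))
    h=M["blue"];q=W[h>0];r=(q[:,:2]-Or)@Rr.T*1000
    for y in(80,0,-80):
        f=r[abs(r[:,1]-y)<40];print('blue',y,np.nanpercentile(f,[2,98],axis=0).round(1).tolist())
```

```text
scene [298. 256.] ztop 38.3 rect [ 579.  -251.4] [ 66.2 104.1] 4.3 550
scene [343. 257.] ztop 39.0 rect [ 481.  -253.7] [ 32.2 100.2] 3.8 265
scene [372. 257.] ztop 34.2 rect [ 420.1 -256.7] [64.4 99.6] 0.9 566
bay 80
z 4 14 112 x pct2,10,50,98 [-88.5 -87.6 -82.9 -71.5] y pct1,99 [ 47.2 112.3]
z 14 24 137 x pct2,10,50,98 [-92.9 -89.8 -87.8 -63.3] y pct1,99 [ 47.6 111.3]
z 24 33 127 x pct2,10,50,98 [-90.1 -88.4 -85.4 -13.4] y pct1,99 [ 47.2 113.1]
z 33 42 517 x pct2,10,50,98 [-87.  -83.4 -46.6  -0.6] y pct1,99 [ 46.5 111.3]
  face y 55 x med -85.8 48
  face y 65 x med -86.5 44
  face y 75 x med -86.6 49
  face y 85 x med -86.4 47
  face y 95 x med -86.8 49
  face y 105 x med -85.4 46
bay 0
z 4 14 62 x pct2,10,50,98 [-88.  -86.8 -83.9 -77.5] y pct1,99 [-33.6  -1.2]
z 14 24 65 x pct2,10,50,98 [-91.4 -89.5 -87.4 -56.9] y pct1,99 [-32.7  -3.3]
z 24 33 63 x pct2,10,50,98 [-90.1 -89.4 -85.5 -77. ] y pct1,99 [-33.3  -3.3]
z 33 42 256 x pct2,10,50,98 [-88.  -84.1 -45.9  -2.3] y pct1,99 [-34.6  -1.8]
  face y -25 x med -86.2 48
  face y -15 x med -86.5 40
  face y -5 x med -86.1 44
bay -80
z 4 14 117 x pct2,10,50,98 [-92.8 -89.8 -85.  -59.1] y pct1,99 [-116.8  -49.7]
z 14 24 176 x pct2,10,50,98 [-91.1 -88.1 -84.4 -17.5] y pct1,99 [-113.6  -47.4]
z 24 33 258 x pct2,10,50,98 [-87.3 -85.1 -72.2   3. ] y pct1,99 [-112.3  -48.3]
z 33 42 336 x pct2,10,50,98 [-83.  -71.7 -36.7   0.7] y pct1,99 [-110.2  -49.7]
  face y -105 x med -84.7 46
  face y -95 x med -85.5 53
  face y -85 x med -85.5 53
  face y -75 x med -84.8 55
  face y -65 x med -84.7 45
  face y -55 x med -84.3 55
blue 80 [[-118.1, 51.1], [-86.7, 110.3]]
blue 0 [[-115.5, -28.7], [-90.5, 29.6]]
blue -80 [[-117.7, -109.1], [-87.7, -49.6]]
```

View pics/c2_crop.png

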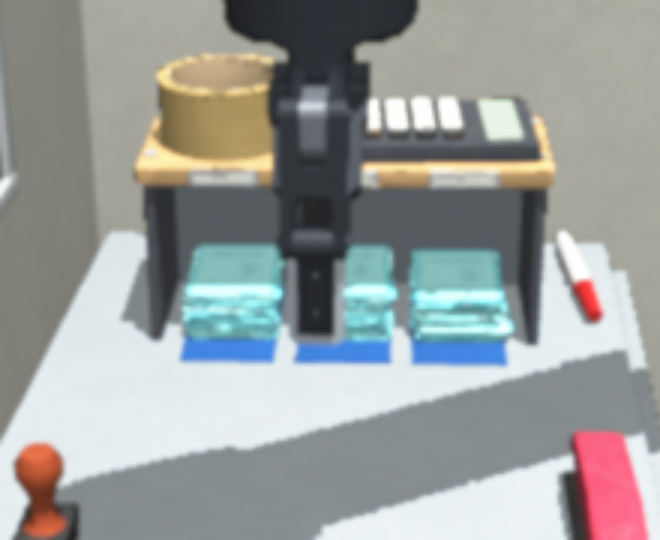

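All three packs sit on their strips against the stop, but the gripper at (315,200) in the crop hides half of the middle one. I'll move it aside and check the middle pack.

Call:
send_rows([
  {"xyz": [10,60,-10],"twist": 0},
  {"xyz": [10,110,-10],"twist": 0},
  {"xyz": [10,160,-20],"twist": 0},
  {"xyz": [10,210,-20],"twist": 0},
  {"xyz": [40,260,-20],"twist": 0},
  {"xyz": [80,290,-20],"twist": 0},
  {"xyz": [80,290,-20],"twist": 0},
])

```text
t: 27.58
tcp_pos: [0.3832, 0.4687, 0.2534]
ee_rot: [0.078, -3.139, -0.001]
ft_force: [0.4, -1.1, 0.5]
grip_width: 0.0852
finger_force: 0.0
```

Run:
```python
from h import *
for n,p,W,M in look(("scene",)): home(p,W,M,0)
```

```text
scene [298. 256.] ztop 38.2 rect [ 578.9 -250.3] [ 67.2 104.4] 3.8 554
scene [335. 257.] ztop 38.4 rect [ 498.3 -250.6] [66.6 98.9] 5.4 553
scene [369. 257.] ztop 34.2 rect [ 425.9 -257.1] [99.5 55.7] 89.1 469
z 4 14 128 x pct2,10,50,98 [-90.1 -87.9 -83.7 -76.3] y pct1,99 [-32.8  32.9]
z 14 24 132 x pct2,10,50,98 [-92.4 -90.5 -87.6 -53.2] y pct1,99 [-32.7  34.3]
z 24 33 139 x pct2,10,50,98 [-91.2 -89.  -85.8 -37.7] y pct1,99 [-29.7  33.2]
z 33 42 537 x pct2,10,50,98 [-87.3 -83.3 -46.8   0.2] y pct1,99 [-34.6  31. ]
  face y -25 x med -86.3 45
  face y -15 x med -86.5 40
  face y -5 x med -86.8 49
  face y 5 x med -87.0 51
  face y 15 x med -87.5 48
  face y 25 x med -85.9 42
```

The middle pack is centred within 1 mm, square, and its rear face is at about -86.5 mm.

```bash
python3 -c "
from workcell import env
print(env.sign_off())"
```

```text
the job is handed in; nothing more can be done
None
```

All three packs are lined up in their bays and the job is handed in at about 28 s: by the camera each is centred within about 2 mm, square, and home to within about 2 mm of the stop; the judge's verdict was not shown.

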